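# Lock the grinding cup into the bayonet collar of the grinder base

### The arm

A 6-joint arm with a two-finger parallel gripper is mounted at the origin on a cart in front of the work surface, level with it; the furniture and walls round the work are solid. World frame = base frame: x ahead of the robot, y to its left, z up, the work surface at z = 0. Lengths are in m, angles in rad, forces in N, time in s.
With the tool pointing down it reaches from about 0.375 to 0.9 m from the base axis. Payload 3.1 kg.
Tool frame: the origin (TCP) lies where the fingers leave the gripper's body, on its centre line; the fingertips stand 70 mm ahead of it and the grasp point (between the pads) lies 51 mm ahead of it; z points along the fingers, y is the line along which they close (so a half turn about z gives the same grasp; the last joint's range is limited). The gripper opens to 87 mm and grips with 3 to 60 N. Pads are 19 mm wide; open, the fingers measure 117 mm over their backs; the gripper's body (75 mm by 190 mm) begins 51 mm behind the grasp point.
Start: joints at [0.923, 0.527, 1.433, -0, 1.181, -0.178], TCP at [0.282, 0.558, 0.292] pointing down, gripper open.
Joint ranges: [-3.08, 3.08], [-0.75, 2.2], [0.22, 2.44], [-1.43, 4.57], [0, 2.65], [-2.85, 2.85]. Speed limits (rad/s): [2.79, 2.79, 3.14, 3.14, 3.14, 3.14].

### API

Orientations are given as a unit quaternion [x, y, z, w].
In Python, from rig import robot gives the robot as it stands.
- The arm moves only by the tool send_rows, never from a script. Its argument "deltas" is text: rows parted by semicolons, each of 7 numbers parted by spaces: the shift along the tool's x, y, z in mm, then the turn, a rotation vector about the tool's x, y, z in degrees, then the opening, from 0 (shut) to 1 (fully open). A call has 1 to 10 rows; each row shifts and turns the commanded pose from where the row before left it, along the tool's axes as they then stand; what a row does not reach is not made up. A row lasts 1/8 s, in which the tool goes at most 62.5 mm and 10.7 degrees, less where a joint would pass 70% of its speed; a pose out of reach is approached as far as the arm can. A call is refused whole if a number of a shift passes 62.5 or a number of a turn 10.7, either way. A call with a gripper value outside its range is refused whole. The fingers move at their own pace and stop on an object; "newtons" is the grip in N (left out, the last holds). Time passes only in rows, so rows that do not move let the fingers close. It gives the time, the measured TCP pose, the force, the opening and the grip force at its end, in the units of the state.
- robot.get_obs(): the state, without advancing time (a new reading comes with each control period).
- robot.camera(name): name is "side" or "top"; returns a dict with "image" (420x560x3 uint8, red, green, blue), "depth" (420x560 float32, m along the optical axis (not along the pixel's ray), 0 where there is no reading), "fovy" (degrees; the focal length in pixels is half the picture's height over the tangent of half this angle, whatever the lens; pixels are square), "cx", "cy" (the principal point, pixels), "rvec" (rotation vector, rad) and "tvec" (3), from world to camera coordinates, as OpenCV has them. Camera axes: x right, y down, z forward; pixel columns grow to the right and rows downward; lengths in m; the calibration is good to about 2 mm. A picture is of the moment at which its call begins.
- robot.hand_in(): hands the job in; it is judged then, once.
Trained networks look in the newest picture that a camera, given by its name, has taken for a name from the list of things; names that differ only in an ending like _2 or _b are one class to them, and where a whole thing is asked for, a point or a joint stands for the part that bears it (a point fixed in the world has none). Each returns a list of dicts, best first, with "p" (0 to 1); they miss things now and then, are a little off and sometimes report something else, mostly with a low value. They report only what shows in the picture. A call takes as long as a camera call. They do not tell look-alikes from the thing itself.
- robot.find_in(camera, thing): "box" ([left, top, right, bottom] in pixels, round what is visible of it).
- robot.cut_out(camera, thing): "region" (420x560 bool, what is visible of it) and "box" ([left, top, right, bottom] in pixels, round what is visible of it).
The state is a dict: "time": time; "q": joint angles; "joint_velocities": joint speeds; "joint_torque": joint torques, N m; "position": TCP position; "tool_rot": TCP orientation; "ft_force": force on the tool from outside, world axes, zero at the start; "moment": the same for the moment, N m; "grip_width": finger opening in m; "grip_force": force on a finger pad.
Only numpy, scipy, OpenCV 4.12 (cv2) and the standard library are available. Lean on these libraries where they do the work, as an engineer would, in place of code of your own. Each camera call takes 0.05 s, during which the arm holds its last target. There are 200 camera calls.

### The job

Lift the grinding cup by its bar handle off the kitchen scale, lower it upright into the collar of the grinder base with its pins through the three gaps, then twist it clockwise (seen from above) until the ramps have drawn it firmly down on its rubber seal, and let go. The seal is worn by an unknown amount, so go by feel: stop when it is firmly tight, do not force it on towards the end stops, and handle the collar gently throughout. Leave everything else where it is.

Things in the scene. Friction and masses are not known exactly. Their poses are not given: they have to be found in the camera images.
- cup: Loose grinding cup, 0.35 kg: closed steel cylinder, 73 mm across, 71 mm tall (black cap from 58 mm up), a black bar handle on top. Origin: centre of the flat underside, z up. The bar runs along the cup's x through its axis: 64 mm long, 16 mm thick, 71 to 112 mm above the underside; a red dot on its top marks the +x end. The lower edge is bevelled (66 mm wide at the bottom).
- cup_handle (a point): Middle of the cup's bar handle, on the cup's axis, 91 mm above its underside; axes as the cup's.
- cup_pin (a point): Tip of the cup's first bayonet pin. Three round pins, 6 mm thick, stick out to a radius of 45 mm, their middle 8 mm above the underside, at 0, +120 and -120 degrees from the cup's +x; a red stripe on the cup's side stands over each.
- grinder_base: Fixed grinder base: round black motor housing, 136 mm across, and on it a steel collar, 116 mm outside, 95 mm inside, its rim 86 mm above the worktop. Origin: centre of the underside, z up; switch panel on the -x side. Three ramps stand inward in the collar (80 mm between their inner edges, top face 84 mm high), so the cup body has 3.5 mm of play all round.
- collar_gap (a point): On the rim over the first gap for the pins. Gaps are centred at 0, +120 and -120 degrees from the base's +x (red dots on the rim); each runs from 20 degrees clockwise of its dot to 22 degrees counter-clockwise. So the cup enters when its yaw equals the base's, or differs from it by 120 degrees either way, within about 14 degrees.
- collar_ramp (a point): Start of the first ramp's underside. Each begins 20 degrees clockwise of a dot and descends 0.14 mm per degree for 72 degrees to a solid stop. Twisted clockwise from the dots the cup turns freely at first; its pins meet the ramps 22 to 58 degrees on, depending on the seal, and then draw the cup down: a hand held at one height feels it pull.
- collar_seat (a point): Centre of the nominal seat, 64 mm above the worktop. The cup rests on a springy rubber seal; its underside then lies at 61.5 to 65.8 mm: the wear is hidden. Once the ramps are met, the hold-down force grows by about 1 N per degree of twist (8 N per mm of seal). Aim at 20 N, some 18 degrees past first touch: under 10 N is loose, over 35 N between cup and base at any time breaks it. Friction keeps it tight.
- scale: Flat black kitchen scale, fixed in place, 160 x 208 mm; the cup stands on its round white platform, whose top is 28 mm above the worktop. Origin: centre of the underside.
- measure_2: Loose white measuring cup with a flat handle, 71 x 144 x 36 mm; a bystander. Origin: centre of its underside.
- tomato: Loose tomato, 69 mm; a bystander. Origin: centre of its underside.
- cutter_3: Loose small steel ring cutter, 45 mm across, 30 mm tall; a bystander. Origin: centre of its underside.
- onion: Loose brown onion, 71 mm; a bystander. Origin: centre of its underside.
- cutter_1: Loose steel ring cutter, 77 mm across, 30 mm tall; a bystander. Origin: centre of its underside.
Mind the look-alikes: they are no part of the job. What is shaped like the cup but blue or purple is not meant.

How it is judged:
By the outcome, as a careful person would: the job done as asked, in the order asked, and still so for the second after the job is handed in, with the robot touching nothing.
It also fails if it takes over 58 s, if anything falls off the work surface, if the arm or the gripper's body presses on something with over 40 N, if the wrist force passes 120 N, or if a joint passes its speed limit or range.

## Working session

There is one attempt and no reset: what is moved stays moved. The work goes in short steps, Python scripts to look and compute and a tool call to move; the robot and the scene stay as the last step left them, time stands still between calls to the robot, and variables do not carry over. Pictures are saved under pics/ and viewed, at most 10 in all, crops included, and the job is handed in when it is done.

Besides the shell and the picture viewer there is one more tool, called by a JSON object that holds its "name" and its "arguments", one argument or row to a line. send_rows: Moves the arm, as the interface text tells. Its arguments: {"type":"object","properties":{"deltas":{"type":"string"},"newtons":{"type":"number"}},"required":["deltas"]}

```bash
mkdir -p pics
cat > h.py <<'E'
import numpy as np,cv2
from rig import robot
from scipy.spatial.transform import Rotation as R
def K(c):
    f=210/np.tan(np.radians(c['fovy'])/2); return f
def world(c):
    f=K(c);d=c['depth'];v,u=np.mgrid[0:420,0:560]
    P=np.stack([(u-c['cx'])/f*d,(v-c['cy'])/f*d,d],-1)
    M=R.from_rotvec(np.ravel(c['rvec'])).as_matrix()
    W=(P-np.ravel(c['tvec']))@M
    W[d==0]=np.nan
    return W
E
cat > a.py <<'E'
from h import *
for n in ['top','side']:
    c=robot.camera(n); cv2.imwrite(f'pics/{n}0.png',c['image'][:,:,::-1]); np.savez(f'{n}0.npz',**c)
    W=world(c)
    for t in ['cup','grinder_base','scale']:
        for r in robot.cut_out(n,t)[:4]:
            w=W[r['region']]; w=w[~np.isnan(w[:,0])]
            print(n,t,round(r['p'],2),r['box'],np.round(np.median(w,0),3) if len(w) else 0,np.round(np.nanmax(w[:,2]),3) if len(w) else 0)
o=robot.get_obs();print(o)
E
python3 a.py
```

```text
top cup 0.94 [366.3, 241.3, 398.3, 272.3] [ 0.533 -0.323  0.072] 0.121
top cup 0.67 [307.4, 219.9, 335.2, 246.6] [ 0.506 -0.127  0.099] 0.147
top cup 0.58 [280.0, 261.6, 299.0, 290.2] [ 0.352 -0.085  0.071] 0.121
top grinder_base 0.84 [227.9, 195.0, 269.1, 235.7] [0.483 0.128 0.059] 0.097
top scale 0.93 [286.6, 209.7, 353.6, 272.7] [ 0.511 -0.147  0.021] 0.14
top scale 0.53 [309.4, 219.6, 329.8, 247.4] [ 0.505 -0.126  0.1  ] 0.147
side cup 0.85 [321.6, 173.3, 343.1, 209.7] [ 0.368 -0.06   0.068] 0.117
side cup 0.65 [264.2, 129.9, 286.1, 165.7] [ 0.552 -0.302  0.069] 0.117
side cup 0.62 [268.9, 153.4, 293.8, 193.8] [ 0.517 -0.1    0.093] 0.145
side grinder_base 0.65 [264.2, 215.2, 315.8, 267.0] [0.494 0.168 0.058] 0.092
side scale 0.91 [250.2, 170.9, 305.4, 212.0] [ 0.532 -0.079  0.021] 0.039
side scale 0.56 [209.9, 186.7, 230.4, 210.4] [ 0.706 -0.041  0.049] 0.071
{'time': 0.4, 'q': array([ 9.23495728e-01,  5.27653263e-01,  1.43282150e+00, -1.23807294e-05,
        1.18137795e+00, -1.78536464e-01]), 'joint_velocities': array([ 0.00095839, -0.00223153, -0.00309202, -0.00148207,  0.00096488,
        0.00052588]), 'joint_torque': array([ 2.21105915e-04, -4.39498472e+01, -1.76658136e+01,  6.33508433e-02,
        5.29523659e-02, -7.09027699e-05]), 'position': array([0.28231655, 0.55752182, 0.29211538]), 'tool_rot': array([ 2.32239704e-01,  9.72658575e-01, -1.21400702e-04, -4.69342633e-05]), 'ft_force': array([ 0.26563499, -0.27458288,  0.01595776]), 'moment': array([-0.00694776,  0.00036113, -0.01839988]), 'grip_force': 0.0, 'grip_width': 0.08709999766141467}
```

Run:
```python
import cv2,numpy as np
t=cv2.imread('pics/top0.png');s=cv2.imread('pics/side0.png')
cv2.imwrite('pics/c1.png',cv2.resize(t[185:295,215:415],None,fx=4,fy=4,interpolation=cv2.INTER_CUBIC)[:,:800])
cv2.imwrite('pics/c2.png',cv2.resize(s[120:270,200:400],None,fx=4,fy=4,interpolation=cv2.INTER_CUBIC))
```

```text
(no output)
```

View pics/c1.png

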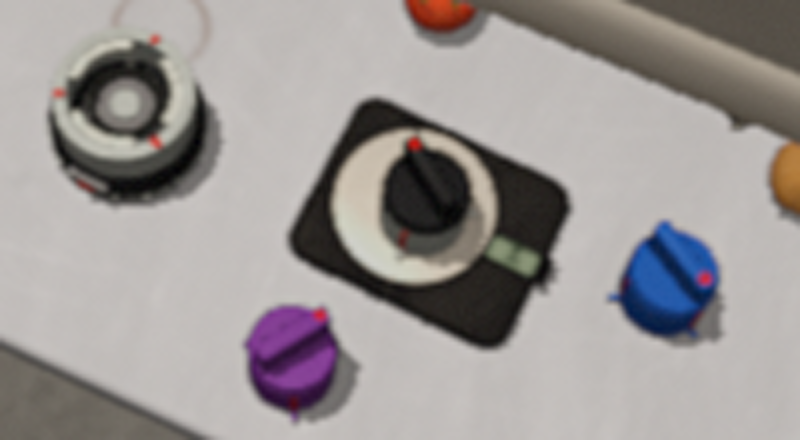

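View pics/c2.png

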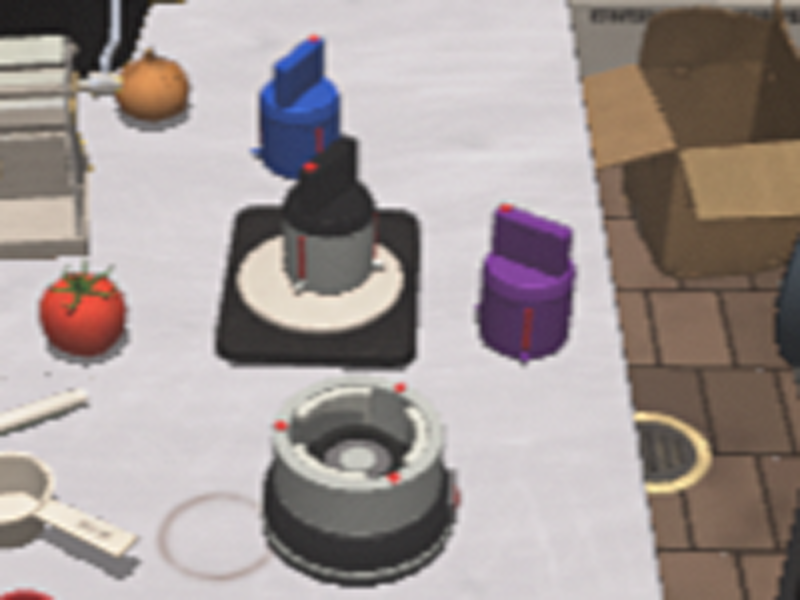

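View pics/top0.png

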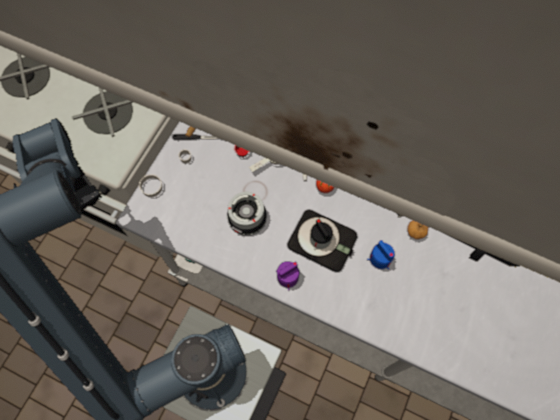

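Candidates in the top picture: purple cup (289,274), blue cup (382,256), and the steel cup with black cap on the scale (321,232). The last fits (steel, black, on the white platform). The crop confirms it, with its red dot at about (318,221). The base is at (247,213), with rim dots near (254,195), (230,208) and (254,220).

```bash
cat > b.py <<'E'
from h import *
def ray(c,uv,z):
    M=R.from_rotvec(np.ravel(c['rvec'])).as_matrix();C=-M.T@np.ravel(c['tvec'])
    d=M.T@np.array([(uv[0]-c['cx'])/K(c),(uv[1]-c['cy'])/K(c),1]); return C+d*(z-C[2])/d[2]
def reds(c,box):
    im=c['image'].astype(float);w=im[...,0]-np.maximum(im[...,1],im[...,2]); w[w<40]=0
    m=np.zeros_like(w);l,t,r,b=box;m[t:b,l:r]=w[t:b,l:r]
    n,lab,st,_=cv2.connectedComponentsWithStats((m>0).astype(np.uint8))
    out=[]
    for i in range(1,n):
        v,u=np.nonzero(lab==i);q=m[v,u];out.append((np.array([(u*q).sum(),(v*q).sum()])/q.sum(),q.sum(),len(q)))
    return out
if __name__=='__main__':
    for n,bb,cb in [('top',(226,193,270,236),(307,218,336,248)),('side',(262,213,318,268),(268,152,296,196))]:
        c=dict(np.load(n+'0.npz'));W=world(c)
        M=R.from_rotvec(np.ravel(c['rvec'])).as_matrix();print(n,'cam',np.round(-M.T@np.ravel(c['tvec']),2))
        for z,b in [(.086,bb),(.14,cb)]:
            for uv,s,k in reds(c,b): print(n,z,np.round(uv,1),round(s),k,np.round(ray(c,uv,z),4),'depth',np.round(W[int(round(uv[1])),int(round(uv[0]))],3))
        l,t,r,b=cb
        P=W[t:b,l:r].reshape(-1,3);P=P[(P[:,2]>.133)&(P[:,2]<.155)]
        print('bar',len(P),np.round(P.mean(0),4),np.round(np.linalg.svd(P[:,:2]-P[:,:2].mean(0),full_matrices=False)[2][0],3))
        P=W[t:b,l:r].reshape(-1,3);P=P[(P[:,2]>.092)&(P[:,2]<.108)];print('cap',len(P),np.round((P.min(0)+P.max(0))/2,4))
        l,t,r,b=bb
        P=W[t:b,l:r].reshape(-1,3);P=P[(P[:,2]>.082)&(P[:,2]<.1)];print('rim',len(P),np.round((P.min(0)+P.max(0))/2,4),np.median(P[:,2]))
        Q=W.reshape(-1,3);m=(Q[:,0]>.2)&(Q[:,0]<.9)&(abs(Q[:,1])<.5)&(Q[:,2]>.16);print('tall',m.sum(), np.round(Q[m].min(0),2),np.round(Q[m].max(0),2))
E
python3 b.py
```

```text
top cam [-0.05 -0.25  1.66]
top 0.086 [253.3 194.5] 343 5 [0.5457 0.1284 0.086 ] depth [0.542 0.127 0.091]
top 0.086 [229.1 207.6] 397 6 [0.4708 0.1785 0.086 ] depth [0.468 0.177 0.089]
top 0.086 [253.5 220. ] 726 10 [0.4661 0.0879 0.086 ] depth [0.465 0.089 0.089]
top 0.086 [235.7 231. ] 191 4 [0.4084 0.122  0.086 ] depth [0.426 0.135 0.027]
top 0.14 [318.2 220.6] 1144 12 [ 0.5325 -0.1053  0.14  ] depth [ 0.53  -0.105  0.142]
top 0.14 [315.3 243.8] 176 4 [ 0.4598 -0.1276  0.14  ] depth [ 0.483 -0.121  0.067]
bar 103 [ 0.5167 -0.1252  0.1393] [-0.566 -0.824]
cap 252 [ 0.515  -0.1248  0.1001]
rim 360 [0.4925 0.1321 0.0897] 0.08642502792837144
tall 1266 [ 0.2  -0.33  0.17] [0.64 0.5  0.7 ]
side cam [0.49 1.04 0.91]
side 0.086 [299.6 216.3] 621 7 [0.4642 0.0848 0.086 ] depth [0.463 0.087 0.089]
side 0.086 [269.7 225.9] 798 9 [0.5457 0.1264 0.086 ] depth [0.545 0.131 0.089]
side 0.086 [298.  238.9] 839 9 [0.469  0.1761 0.086 ] depth [0.469 0.181 0.09 ]
side 0.086 [313.7 244.3] 127 3 [0.4286 0.1954 0.086 ] depth [0.421 0.11  0.005]
side 0.14 [279. 153.] 47 1 [ 0.5276 -0.1539  0.14  ] depth [ 0.532 -0.292  0.051]
side 0.14 [277.2 161.3] 692 7 [ 0.5319 -0.1073  0.14  ] depth [ 0.532 -0.107  0.141]
side 0.14 [275.  183.5] 546 10 [0.5347 0.006  0.14  ] depth [ 0.539 -0.091  0.066]
bar 83 [ 0.5205 -0.1189  0.1397] [0.568 0.823]
cap 193 [ 0.5209 -0.1163  0.1   ]
rim 514 [0.4936 0.1327 0.0868] 0.08640221210674587
tall 12464 [ 0.2  -0.5   0.16] [0.9 0.5 0.7]
```

Run:
```python
from b import *
from scipy.optimize import least_squares
for n,cb in [('top',(303,214,340,252)),('side',(264,148,300,200))]:
    c=dict(np.load(n+'0.npz'));W=world(c);l,t,r,b=cb
    P=W[t:b,l:r].reshape(-1,3);
    B=P[(P[:,2]>.1375)&(P[:,2]<.146)][:,:2]
    a=np.radians(55.4);e=np.array([np.cos(a),np.sin(a)]);f=np.array([-e[1],e[0]])
    print(n,len(B),'along',np.round([(B@e).min(),(B@e).max()],4),'perp',np.round([(B@f).min(),(B@f).max()],4),'angle',np.degrees(np.arctan2(*cv2.fitLine(B.astype(np.float32),cv2.DIST_L2,0,.01,.01)[[1,0],0])))
    # body: cylinder side/cap edge points z .045-.1 -> fit radius 36.5
    S=P[(P[:,2]>.045)&(P[:,2]<.094)][:,:2]
    s=least_squares(lambda x:np.hypot(*(S-x).T)-.0365,[.517,-.126],loss='soft_l1',f_scale=.002)
    print('body',len(S),np.round(s.x,4),np.abs(s.fun).mean())
    for q in [(.5322,-.1063)]: print('dot along',np.array(q)@e,'perp',np.array(q)@f)
    S=P; 
    l,t,r,b=(222,190,275,242) if n=='top' else (258,208,322,272)
    P=W[t:b,l:r].reshape(-1,3);S=P[(P[:,2]>.055)&(P[:,2]<.08)&(np.hypot(P[:,0]-.4936,P[:,1]-.1305)>.053)][:,:2]
    s=least_squares(lambda x:np.hypot(*(S-x).T)-.058,[.494,.13],loss='soft_l1',f_scale=.002);print('collar',len(S),np.round(s.x,4),np.abs(s.fun).mean())
c=dict(np.load('top0.npz'));W=world(c);print([np.round(W[v,u],2) for v,u in [(150,240),(170,300),(182,340),(205,400)]])
```

```text
top 70 along [0.1597 0.2224] perp [-0.504  -0.4874] angle 55.063362
body 144 [ 0.5191 -0.1241] 0.0023551414744728758
dot along 0.21470704514204936 perp -0.4984349654331746
collar 99 [0.4931 0.1321] 0.000999090968591171
side 64 along [0.1644 0.2258] perp [-0.506  -0.4894] angle 55.23431
body 421 [ 0.521 -0.128] 0.04230019705314323
dot along 0.21470704514204936 perp -0.4984349654331746
collar 279 [0.4945 0.131 ] 0.0011149146868900306
[array([ 0.72,  0.27, -0.01]), array([ 0.1 , -0.2 ,  1.34]), array([ 0.1 , -0.22,  1.35]), array([ 0.1 , -0.27,  1.35])]
```

{"name": "send_rows", "arguments": {
  "deltas": "-20 -19 0 0 0 0 1; -40 -39 0 0 0 0 1; -43 -41.5 0 0 0 0 1; -43 -41.5 0 0 0 0 1; -43 -41.5 0 0 0 0 1; -43 -41.5 0 0 0 0 1; -43 -41.5 0 0 0 0 1; -43 -41.5 0 0 0 0 1; -43 -41.5 0 0 0 0 1; -43 -41.5 0 0 0 0 1"
}}

```text
time: 1.65
position: [0.4671, 0.0251, 0.2926]
tool_rot: [0.232, 0.973, 0.0, 0.001]
ft_force: [1.5, -0.6, 0.3]
grip_width: 0.087
grip_force: 0.0
```

{"name": "send_rows", "arguments": {
  "deltas": "-43 -41.5 0 0 0 0 1; -43 -41.5 0 0 0 0 1; -30 -30 0 0 0 5 1; 0 0 0 0 0 10 1; 0 0 0 0 0 10 1; 0 0 0 0 0 10 1; 0 0 0 0 0 10 1; 0 0 0 0 0 10 1; 0 0 0 0 0 10 1; 0 0 0 0 0 10 1"
}}

```text
time: 2.9
position: [0.519, -0.1261, 0.2924]
tool_rot: [0.778, 0.628, 0.0, 0.0]
ft_force: [0.4, 1.5, -0.3]
grip_width: 0.087
grip_force: 0.0
```

{"name": "send_rows", "arguments": {
  "deltas": "0 0 0 0 0 10 1; 0 0 0 0 0 10 1; 0 0 0 0 0 2.9 1; 0 0 0 0 0 0 1; 0 0 0 0 0 0 1"
}}

```text
time: 3.52
position: [0.519, -0.1261, 0.2923]
tool_rot: [0.886, 0.464, 0.0, 0.0]
ft_force: [-0.6, -0.5, 0.0]
grip_width: 0.0873
grip_force: 0.0
```

```bash
cat > g.py <<'E'
from h import *
import sys
def go(x,y,z,yaw):
    o=robot.get_obs();T=R.from_quat(o['tool_rot']);m=T.as_matrix();p=o['position']
    d=m.T@(np.array([x,y,z])-p)*1000
    cur=np.degrees(np.arctan2(m[1,0],m[0,0]))
    print('t',round(o['time'],2),'pos',np.round(p,4),'toolx',round(cur,2),'zax',np.round(m[:,2],4),'d',np.round(d,1),'turn',round((cur-yaw+180)%360-180,2),'F',np.round(o['ft_force'],1),'M',np.round(o['moment'],2),'w',round(o['grip_width'],4),'q',np.round(o['q'],2))
go(*map(float,sys.argv[1:5]))
E
python3 g.py .5187 -.1237 .173 55.2
```

```text
t 3.52 pos [ 0.519  -0.1261  0.2923] toolx 55.28 zax [ 1.e-04 -1.e-04 -1.e+00] d [  1.8  -1.6 119.3] turn 0.08 F [-0.6 -0.5  0. ] M [-0.1   0.06  0.02] w 0.0873 q [-0.45  0.41  1.66 -0.    1.08  0.16]
```

{"name": "send_rows", "arguments": {
  "deltas": "1.8 -1.6 10 0 0 0 1; 0 0 25 0 0 0 1; 0 0 30 0 0 0 1; 0 0 25 0 0 0 1; 0 0 17 0 0 0 1; 0 0 10 0 0 0 1; 0 0 2 0 0 0 1; 0 0 0 0 0 0 1; 0 0 0 0 0 0 1",
  "newtons": 15
}}

```text
time: 4.65
position: [0.5191, -0.1239, 0.1739]
tool_rot: [0.886, 0.464, 0.0, 0.001]
ft_force: [0.3, 0.6, 0.2]
grip_width: 0.0868
grip_force: 0.0
```

```bash
python3 g.py .5187 -.1237 .173 55.2
```

```text
t 4.65 pos [ 0.5191 -0.1239  0.1739] toolx 55.24 zax [ 1.4e-03 -6.0e-04 -1.0e+00] d [-0.1 -0.4  0.9] turn 0.04 F [0.3 0.6 0.2] M [-0.1   0.11 -0.06] w 0.0868 q [-0.44  0.58  1.77  0.    0.79  0.16]
```

{"name": "send_rows", "arguments": {
  "deltas": "0 0 0 0 0 0 0.4; 0 0 0 0 0 0 0.25; 0 0 0 0 0 0 0.15; 0 0 0 0 0 0 0.1; 0 0 0 0 0 0 0; 0 0 0 0 0 0 0; 0 0 0 0 0 0 0; 0 0 0 0 0 0 0",
  "newtons": 15
}}

```text
time: 5.65
position: [0.519, -0.1239, 0.1733]
tool_rot: [0.886, 0.464, 0.0, 0.0]
ft_force: [-0.5, 1.0, -2.1]
grip_width: 0.0157
grip_force: 15.0
```

{"name": "send_rows", "arguments": {
  "deltas": "0 0 0 0 0 0 0; 0 0 0 0 0 0 0; 0 0 0 0 0 0 0; 0 0 0 0 0 0 0",
  "newtons": 45
}}

```text
time: 6.15
position: [0.5187, -0.1237, 0.1732]
tool_rot: [0.886, 0.464, -0.0, -0.0]
ft_force: [0.8, -0.6, -2.9]
grip_width: 0.0155
grip_force: 45.0
```

```bash
python3 g.py .4937 .131 .27 116.8
```

```text
t 6.15 pos [ 0.5187 -0.1237  0.1732] toolx 55.24 zax [-1.e-04  1.e-04 -1.e+00] d [ 195.  -165.8  -96.8] turn -61.56 F [ 0.8 -0.6 -2.9] M [-0.14  0.04  0.06] w 0.0155 q [-0.44  0.58  1.77  0.    0.79  0.16]
```

{"name": "send_rows", "arguments": {
  "deltas": "0 0 -5 0 0 0 0; 0 0 -15 0 0 0 0; 0 0 -25 0 0 0 0; 0 0 -25 0 0 0 0; 0 0 -20 0 0 0 0; 0 0 -12 0 0 0 0; 0 0 -5 0 0 0 0; 10 -8.5 0 0 0 0 0; 20 -17 0 0 0 0 0; 25 -21.3 0 0 0 0 0"
}}

```text
time: 7.4
position: [0.5108, -0.0506, 0.2792]
tool_rot: [0.886, 0.463, -0.001, -0.001]
ft_force: [-0.2, 0.4, -4.5]
grip_width: 0.0159
grip_force: 45.0
```

{"name": "send_rows", "arguments": {
  "deltas": "28 -23.8 0 0 0 0 0; 28 -23.8 0 0 0 0 0; 28 -23.8 0 0 0 0 0; 28 -23.8 0 0 0 0 0; 18 -15.3 0 0 0 0 0; 10 -8.5 0 0 0 -3 0; 0 0 0 0 0 -8 0; 0 0 0 0 0 -10 0; 0 0 0 0 0 -10 0; 0 0 0 0 0 -10 0"
}}

```text
time: 8.65
position: [0.4932, 0.1309, 0.2796]
tool_rot: [0.665, 0.747, -0.001, -0.001]
ft_force: [0.9, 0.5, -2.9]
grip_width: 0.016
grip_force: 45.0
```

{"name": "send_rows", "arguments": {
  "deltas": "0 0 0 0 0 -10 0; 0 0 0 0 0 -7 0; 0 0 0 0 0 -3.6 0; 0 0 0 0 0 0 0; 0 0 0 0 0 0 0; 0 0 0 0 0 0 0"
}}

```text
time: 9.4
position: [0.4936, 0.131, 0.2801]
tool_rot: [0.524, 0.852, -0.0, -0.0]
ft_force: [-0.9, 0.4, -3.7]
grip_width: 0.0154
grip_force: 45.0
```

```bash
python3 g.py .4937 .131 .27 116.8
python3 - <<'E'
from b import *
for n in ['top','side']:
    c=robot.camera(n);np.savez(n+'1.npz',**c)
    l,t=(205,170) if n=='top' else (235,140)
    cv2.imwrite(f'pics/{n}1.png',cv2.resize(c['image'][t:t+100,l:l+100,::-1] if n=='top' else c['image'][t:t+140,l:l+110,::-1],None,fx=4,fy=4,interpolation=cv2.INTER_CUBIC))
a,b=cv2.imread('pics/top1.png'),cv2.imread('pics/side1.png');
o=np.zeros((560,840,3),np.uint8);o[:400,:400]=a;o[:,400:840]=b;cv2.imwrite('pics/m1.png',o[:,:800])
E
```

```text
t 9.4 pos [0.4936 0.131  0.2801] toolx 116.82 zax [-3.e-04 -0.e+00 -1.e+00] d [-0.   0.1 10.1] turn 0.02 F [-0.9  0.4 -3.7] M [-0.04  0.04  0.02] w 0.0154 q [ 0.04  0.39  1.73 -0.    1.02 -0.43]
```

View pics/m1.png

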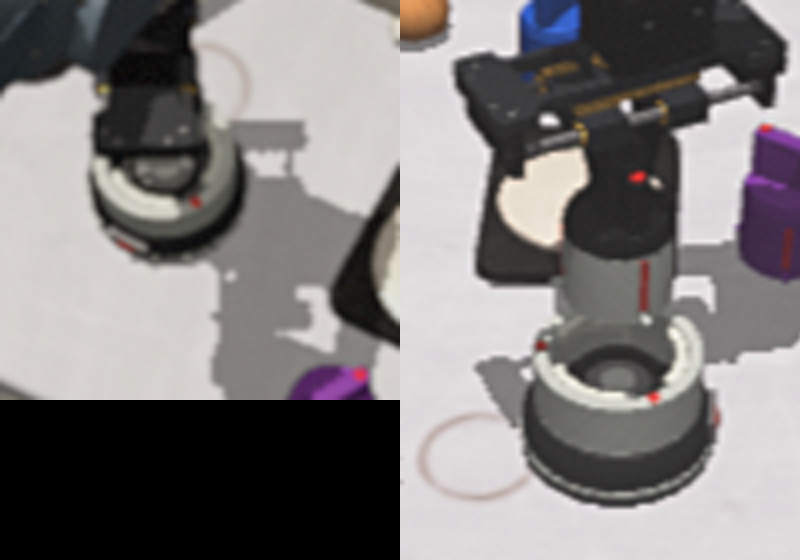

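The side picture shows the cup upright above the collar, bar dot at about (294,184) full-frame and the matching base dot at about (298,239), so the yaw agrees. Next I check the cup's axis against the collar's.

Run:
```python
from b import *
from scipy.optimize import least_squares
c=dict(np.load('side1.npz'));W=world(c);P=W[180:250,262:315].reshape(-1,3)
def fit(z0,z1,r,x):
    S=P[(P[:,2]>z0)&(P[:,2]<z1)&(np.hypot(P[:,0]-x[0],P[:,1]-x[1])<r+.012)&(np.hypot(P[:,0]-x[0],P[:,1]-x[1])>r-.008)][:,:2]
    s=least_squares(lambda q:np.hypot(*(S-q).T)-r,x,loss='soft_l1',f_scale=.001);print(len(S),np.round(s.x,4),np.abs(s.fun).mean())
fit(.15,.19,.0365,[.4937,.131]);fit(.15,.17,.0365,[.4937,.131]);fit(.17,.19,.0365,[.4937,.131])
P=world(c)[205:275,255:325].reshape(-1,3);fit(.055,.08,.058,[.4937,.131])
c0=dict(np.load('side0.npz'));P=world(c0)[205:275,255:325].reshape(-1,3);fit(.055,.08,.058,[.4937,.131])
for uv,s,k in reds(c,(255,170,325,270)): print(uv,k,np.round(ray(c,uv,.247),4),np.round(ray(c,uv,.086),4))
```

```text
334 [0.4947 0.13  ] 0.0011301613293534778
162 [0.4947 0.1299] 0.0010662142729461043
172 [0.4946 0.1302] 0.0011844364601459232
279 [0.4944 0.1309] 0.0011180682220382362
289 [0.4945 0.1312] 0.0013147315928883304
[294.03059701 183.79253731] 13 [0.4821 0.1503 0.247 ] [ 0.4799 -0.0666  0.086 ]
[275. 196.] 1 [0.527  0.1996 0.247 ] [ 0.5357 -0.0054  0.086 ]
[295.53037543 210.85938567] 25 [0.4785 0.2533 0.247 ] [0.4754 0.0614 0.086 ]
[269.79461279 225.68350168] 5 [0.5349 0.3049 0.247 ] [0.5455 0.1256 0.086 ]
[297.93088553 238.92116631] 10 [0.4736 0.3455 0.247 ] [0.4693 0.1761 0.086 ]
[313.69402985 244.31343284] 3 [0.4408 0.3611 0.247 ] [0.4286 0.1954 0.086 ]
```

{"name": "send_rows", "arguments": {
  "deltas": "0.5 0.3 3 0 0 0 0; 0 0 8 0 0 0 0; 0 0 10 0 0 0 0; 0 0 9 0 0 0 0; 0 0 6 0 0 0 0; 0 0 3 0 0 0 0; 0 0 2 0 0 0 0; 0 0 2 0 0 0 0; 0 0 2 0 0 0 0"
}}

```text
time: 10.62
position: [0.4938, 0.1316, 0.2353]
tool_rot: [0.524, 0.852, 0.0, 0.0]
ft_force: [-0.4, -1.1, -3.6]
grip_width: 0.0159
grip_force: 45.0
```

{"name": "send_rows", "arguments": {
  "deltas": "0 0 2 0 0 0 0; 0 0 2 0 0 0 0; 0 0 2 0 0 0 0; 0 0 0 0 0 0 0"
}}

```text
time: 11.12
position: [0.4936, 0.1316, 0.2291]
tool_rot: [0.524, 0.852, -0.0, -0.0]
ft_force: [0.3, 0.5, -3.9]
grip_width: 0.0159
grip_force: 45.0
```

{"name": "send_rows", "arguments": {
  "deltas": "0 0 2 0 0 0 0; 0 0 2 0 0 0 0; 0 0 2 0 0 0 0; 0 0 0 0 0 0 0"
}}

```text
time: 11.62
position: [0.4936, 0.1316, 0.223]
tool_rot: [0.524, 0.852, -0.0, -0.0]
ft_force: [0.1, -0.4, -3.6]
grip_width: 0.0157
grip_force: 45.0
```

{"name": "send_rows", "arguments": {
  "deltas": "0 0 2 0 0 0 0; 0 0 2 0 0 0 0; 0 0 2 0 0 0 0; 0 0 0 0 0 0 0"
}}

```text
time: 12.12
position: [0.4936, 0.1316, 0.217]
tool_rot: [0.524, 0.852, -0.0, -0.0]
ft_force: [-0.5, 0.2, -3.7]
grip_width: 0.0154
grip_force: 45.0
```

{"name": "send_rows", "arguments": {
  "deltas": "0 0 1 0 0 0 0; 0 0 1 0 0 0 0; 0 0 1 0 0 0 0; 0 0 1 0 0 0 0; 0 0 0 0 0 0 0"
}}

```text
time: 12.75
position: [0.4936, 0.1316, 0.2131]
tool_rot: [0.524, 0.852, -0.0, -0.0]
ft_force: [-0.5, 0.8, -3.6]
grip_width: 0.0155
grip_force: 45.0
```

{"name": "send_rows", "arguments": {
  "deltas": "0 0 0.5 0 0 0 0; 0 0 0.5 0 0 0 0; 0 0 0 0 0 0 0; 0 0 0 0 0 0 0"
}}

```text
time: 13.25
position: [0.4937, 0.1316, 0.2123]
tool_rot: [0.524, 0.852, 0.0, 0.0]
ft_force: [0.6, 0.1, -3.8]
grip_width: 0.0155
grip_force: 45.0
```

{"name": "send_rows", "arguments": {
  "deltas": "0 0 0.5 0 0 0 0; 0 0 0 0 0 0 0; 0 0 0 0 0 0 0"
}}

```text
time: 13.62
position: [0.4937, 0.1316, 0.2117]
tool_rot: [0.524, 0.852, 0.0, 0.0]
ft_force: [-0.1, 0.4, -3.3]
grip_width: 0.0159
grip_force: 45.0
```

{"name": "send_rows", "arguments": {
  "deltas": "0 0 0.5 0 0 0 0; 0 0 0 0 0 0 0; 0 0 0 0 0 0 0"
}}

```text
time: 14.0
position: [0.4937, 0.1316, 0.2112]
tool_rot: [0.524, 0.852, -0.0, -0.0]
ft_force: [-0.1, -0.3, -3.4]
grip_width: 0.0157
grip_force: 45.0
```

{"name": "send_rows", "arguments": {
  "deltas": "0 0 0.5 0 0 0 0; 0 0 0 0 0 0 0; 0 0 0 0 0 0 0"
}}

```text
time: 14.38
position: [0.4937, 0.1316, 0.2107]
tool_rot: [0.524, 0.852, -0.0, 0.0]
ft_force: [-0.1, 1.0, -3.7]
grip_width: 0.0156
grip_force: 45.0
```

{"name": "send_rows", "arguments": {
  "deltas": "0 0 0.5 0 0 0 0; 0 0 0 0 0 0 0; 0 0 0 0 0 0 0"
}}

```text
time: 14.75
position: [0.4937, 0.1316, 0.2102]
tool_rot: [0.524, 0.852, -0.0, -0.0]
ft_force: [0.0, -0.2, -4.1]
grip_width: 0.0151
grip_force: 45.0
```

{"name": "send_rows", "arguments": {
  "deltas": "0 0 0.5 0 0 0 0; 0 0 0 0 0 0 0; 0 0 0 0 0 0 0"
}}

```text
time: 15.12
position: [0.4937, 0.1316, 0.2097]
tool_rot: [0.524, 0.852, -0.0, -0.0]
ft_force: [-0.2, -0.1, -3.5]
grip_width: 0.016
grip_force: 45.0
```

{"name": "send_rows", "arguments": {
  "deltas": "0 0 0.5 0 0 0 0; 0 0 0 0 0 0 0; 0 0 0 0 0 0 0"
}}

```text
time: 15.5
position: [0.4937, 0.1316, 0.2093]
tool_rot: [0.524, 0.852, 0.0, 0.0]
ft_force: [0.0, -0.8, -4.5]
grip_width: 0.0159
grip_force: 45.0
```

{"name": "send_rows", "arguments": {
  "deltas": "0 0 0.5 0 0 0 0; 0 0 0.5 0 0 0 0; 0 0 0 0 0 0 0; 0 0 0 0 0 0 0"
}}

```text
time: 16.0
position: [0.4937, 0.1316, 0.2082]
tool_rot: [0.524, 0.852, -0.0, -0.0]
ft_force: [0.1, -0.6, -3.0]
grip_width: 0.0157
grip_force: 45.0
```

{"name": "send_rows", "arguments": {
  "deltas": "0 0 0.5 0 0 0 0; 0 0 0 0 0 0 0; 0 0 0 0 0 0 0"
}}

```text
time: 16.38
position: [0.4937, 0.1316, 0.2077]
tool_rot: [0.524, 0.852, -0.0, -0.0]
ft_force: [0.4, -0.1, -3.5]
grip_width: 0.0157
grip_force: 45.0
```

{"name": "send_rows", "arguments": {
  "deltas": "0 0 0.5 0 0 0 0; 0 0 0 0 0 0 0; 0 0 0 0 0 0 0"
}}

```text
time: 16.75
position: [0.4938, 0.1316, 0.2074]
tool_rot: [0.524, 0.852, 0.0, 0.0]
ft_force: [0.5, 0.3, -2.2]
grip_width: 0.0157
grip_force: 45.0
```

{"name": "send_rows", "arguments": {
  "deltas": "0 0 0.5 0 0 0 0; 0 0 0 0 0 0 0; 0 0 0 0 0 0 0"
}}

```text
time: 17.12
position: [0.4938, 0.1316, 0.207]
tool_rot: [0.524, 0.852, 0.0, 0.0]
ft_force: [-0.3, 0.3, -0.4]
grip_width: 0.0156
grip_force: 45.0
```

{"name": "send_rows", "arguments": {
  "deltas": "0 0 0 0 0 2 0; 0 0 0 0 0 4 0; 0 0 0 0 0 4 0; 0 0 0 0 0 4 0; 0 0 0 0 0 4 0; 0 0 0 0 0 2 0; 0 0 0 0 0 0 0"
}}

```text
time: 18.0
position: [0.4939, 0.1316, 0.2069]
tool_rot: [0.664, 0.748, 0.0, 0.0]
ft_force: [0.4, 0.4, 0.3]
grip_width: 0.0156
grip_force: 45.0
```

```bash
python3 g.py .4938 .1316 .207 66.8
```

```text
t 18.0 pos [0.4939 0.1316 0.2069] toolx 96.83 zax [ 7.e-04  0.e+00 -1.e+00] d [ 0.1 -0.1 -0.1] turn 30.03 F [0.4 0.4 0.3] M [-0.17  0.08 -0.05] w 0.0156 q [ 0.04  0.5   1.8   0.    0.84 -0.08]
```

{"name": "send_rows", "arguments": {
  "deltas": "0 0 0 0 0 2 0; 0 0 0 0 0 4 0; 0 0 0 0 0 4 0; 0 0 0 0 0 4 0; 0 0 0 0 0 4 0; 0 0 0 0 0 2 0; 0 0 0 0 0 0 0"
}}

```text
time: 18.88
position: [0.4937, 0.1316, 0.2068]
tool_rot: [0.784, 0.621, 0.0, -0.0]
ft_force: [-1.3, -0.7, 1.4]
grip_width: 0.0161
grip_force: 45.0
```

{"name": "send_rows", "arguments": {
  "deltas": "0 0 0 0 0 2 0; 0 0 0 0 0 2 0; 0 0 0 0 0 1 0; 0 0 0 0 0 0 0"
}}

```text
time: 19.38
position: [0.4937, 0.1316, 0.2068]
tool_rot: [0.81, 0.587, 0.0, -0.0]
ft_force: [0.4, -0.6, 1.9]
grip_width: 0.0158
grip_force: 45.0
```

```bash
python3 g.py .4938 .1316 .207 66.8
```

```text
t 19.38 pos [0.4937 0.1316 0.2068] toolx 71.82 zax [ 1.e-04  1.e-04 -1.e+00] d [ 0.   0.1 -0.2] turn 5.02 F [ 0.4 -0.6  1.9] M [-0.14  0.14 -0.01] w 0.0158 q [0.04 0.5  1.8  0.   0.84 0.36]
```

{"name": "send_rows", "arguments": {
  "deltas": "0 0 0 0 0 1.5 0; 0 0 0 0 0 1.5 0; 0 0 0 0 0 0 0"
}}

```text
time: 19.75
position: [0.4937, 0.1316, 0.2067]
tool_rot: [0.825, 0.565, 0.0, -0.0]
ft_force: [-0.4, -0.2, 1.1]
grip_width: 0.0157
grip_force: 45.0
```

{"name": "send_rows", "arguments": {
  "deltas": "0 0 0 0 0 1.5 0; 0 0 0 0 0 1.5 0; 0 0 0 0 0 0 0"
}}

```text
time: 20.12
position: [0.4937, 0.1316, 0.2067]
tool_rot: [0.84, 0.543, 0.0, -0.0]
ft_force: [0.6, 0.2, 1.3]
grip_width: 0.0157
grip_force: 45.0
```

{"name": "send_rows", "arguments": {
  "deltas": "0 0 0 0 0 1.5 0; 0 0 0 0 0 1.5 0; 0 0 0 0 0 0 0"
}}

```text
time: 20.5
position: [0.4936, 0.1316, 0.2065]
tool_rot: [0.854, 0.521, -0.0, -0.0]
ft_force: [0.7, 0.0, -2.0]
grip_width: 0.0155
grip_force: 45.0
```

```bash
python3 g.py .4938 .1316 .207 66.8
```

```text
t 20.5 pos [0.4936 0.1316 0.2065] toolx 62.81 zax [-3.e-04  1.e-04 -1.e+00] d [ 0.   0.2 -0.5] turn -3.99 F [ 0.7  0.  -2. ] M [-0.02  0.06  0.02] w 0.0155 q [0.04 0.5  1.8  0.   0.84 0.52]
```

{"name": "send_rows", "arguments": {
  "deltas": "0 0 0.2 0 0 1.5 0; 0 0 0.2 0 0 1.5 0; 0 0 0 0 0 0 0"
}}

```text
time: 20.88
position: [0.4936, 0.1316, 0.2062]
tool_rot: [0.867, 0.499, -0.0, -0.0]
ft_force: [0.5, 0.8, -3.0]
grip_width: 0.0155
grip_force: 45.0
```

{"name": "send_rows", "arguments": {
  "deltas": "0 0 0.2 0 0 1.5 0; 0 0 0.2 0 0 1.5 0; 0 0 0 0 0 0 0"
}}

```text
time: 21.25
position: [0.4936, 0.1316, 0.2058]
tool_rot: [0.88, 0.476, -0.0, -0.0]
ft_force: [0.9, 0.4, -3.4]
grip_width: 0.0155
grip_force: 45.0
```

```bash
python3 g.py .4938 .1316 .2047 48.8
```

```text
t 21.25 pos [0.4936 0.1316 0.2058] toolx 56.8 zax [-2.e-04  0.e+00 -1.e+00] d [0.1 0.1 1.1] turn 8.0 F [ 0.9  0.4 -3.4] M [ 0.07 -0.    0.14] w 0.0155 q [0.04 0.5  1.8  0.   0.84 0.62]
```

{"name": "send_rows", "arguments": {
  "deltas": "0 0 0.2 0 0 1.5 0; 0 0 0.2 0 0 1.5 0; 0 0 0 0 0 0 0"
}}

```text
time: 21.62
position: [0.4936, 0.1315, 0.2055]
tool_rot: [0.892, 0.452, -0.0, -0.0]
ft_force: [0.9, -0.9, -3.7]
grip_width: 0.0156
grip_force: 45.0
```

{"name": "send_rows", "arguments": {
  "deltas": "0 0 0.2 0 0 1.5 0; 0 0 0.2 0 0 1.5 0; 0 0 0 0 0 0 0"
}}

```text
time: 22.0
position: [0.4938, 0.1316, 0.2052]
tool_rot: [0.903, 0.429, 0.0, 0.0]
ft_force: [-0.3, 0.3, -3.3]
grip_width: 0.0155
grip_force: 45.0
```

{"name": "send_rows", "arguments": {
  "deltas": "0 0 0.2 0 0 1.5 0; 0 0 0 0 0 0.5 0; 0 0 0 0 0 0 0; 0 0 0 0 0 0 0"
}}

```text
time: 22.5
position: [0.4938, 0.1316, 0.2049]
tool_rot: [0.911, 0.413, 0.0, 0.0]
ft_force: [0.8, 0.2, -3.0]
grip_width: 0.0154
grip_force: 45.1
```

```bash
python3 g.py .4938 .1316 .2047 48.8
```

```text
t 22.5 pos [0.4938 0.1316 0.2049] toolx 48.84 zax [ 2.e-04 -0.e+00 -1.e+00] d [0.  0.  0.2] turn 0.04 F [ 0.8  0.2 -3. ] M [0.06 0.07 0.54] w 0.0154 q [ 0.04  0.51  1.8  -0.    0.83  0.76]
```

{"name": "send_rows", "arguments": {
  "deltas": "0 0 0 0 0 0 0.3; 0 0 0 0 0 0 0.5; 0 0 0 0 0 0 0.6; 0 0 0 0 0 0 0.6; 0 0 0 0 0 0 0.6; 0 0 0 0 0 0 0.6"
}}

```text
time: 23.25
position: [0.4937, 0.1316, 0.205]
tool_rot: [0.911, 0.413, 0.0, 0.0]
ft_force: [1.1, 0.4, 0.4]
grip_width: 0.0518
grip_force: 0.0
```

{"name": "send_rows", "arguments": {
  "deltas": "0 0 -3 0 0 0 0.6; 0 0 -10 0 0 0 0.6; 0 0 -20 0 0 0 0.6; 0 0 -30 0 0 0 0.6; 0 0 -30 0 0 0 0.6; 0 0 -20 0 0 0 0.6; 0 0 -10 0 0 0 0.6; 0 0 0 0 0 0 0.6; 0 0 0 0 0 0 0.6"
}}

```text
time: 24.38
position: [0.4932, 0.1315, 0.3272]
tool_rot: [0.911, 0.413, -0.001, -0.0]
ft_force: [0.2, -0.1, -0.4]
grip_width: 0.0518
grip_force: 0.0
```

```bash
python3 g.py .4938 .1316 .2047 48.8
python3 - <<'E'
from b import *
c=robot.camera('side');np.savez('side2.npz',**c);W=world(c)
cv2.imwrite('pics/side2.png',cv2.resize(c['image'][130:280,220:360,::-1],None,fx=4,fy=4,interpolation=cv2.INTER_CUBIC))
for uv,s,k in reds(c,(255,170,325,270)): print(uv,k,np.round(ray(c,uv,.1715),4),np.round(W[int(uv[1]),int(uv[0])],3))
P=W[170:240,262:315].reshape(-1,3);B=P[(P[:,2]>.166)&(P[:,2]<.18)]
print(len(B),np.round(B.mean(0),4),np.degrees(np.arctan2(*cv2.fitLine(B[:,:2].astype(np.float32),cv2.DIST_L2,0,.01,.01)[[1,0],0])))
E
```

```text
t 24.38 pos [0.4932 0.1315 0.3272] toolx 48.84 zax [-1.8e-03 -1.0e-04 -1.0e+00] d [  0.6   0.6 122.5] turn 0.04 F [ 0.2 -0.1 -0.4] M [-0.08  0.08 -0.02] w 0.0518 q [ 0.04  0.33  1.67 -0.    1.14  0.76]
[283.22480058 206.6555475 ] 13 [0.5085 0.1472 0.1715] [0.509 0.15  0.176]
[269.56270447 225.81352236] 10 [0.5404 0.2213 0.1715] [0.548 0.124 0.087]
[280.         230.47711268] 10 [0.5145 0.2376 0.1715] [0.517 0.163 0.104]
[298.01836969 238.92996556] 9 [0.4713 0.2661 0.1715] [0.469 0.175 0.088]
[313.68421053 244.30075188] 3 [0.4351 0.2834 0.1715] [0.427 0.144 0.037]
121 [0.495  0.1357 0.1716] 49.341618
```

View pics/side2.png

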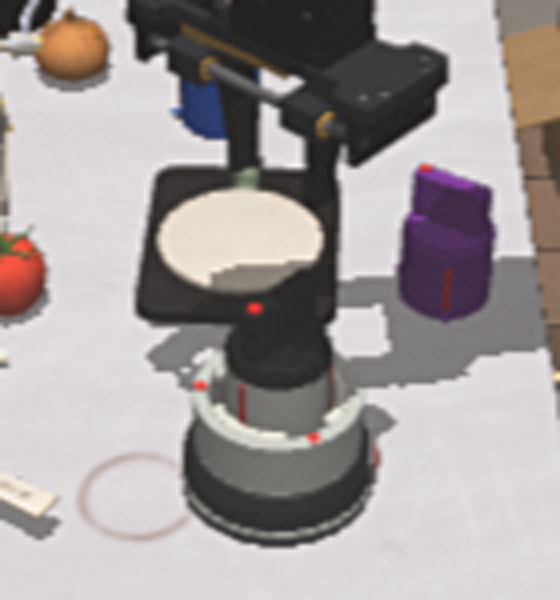

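The side picture shows the cup upright in the collar, its bar dot at about (283,207) full-frame. The bar's yaw is still about 49°, so it has not turned back. The gripper is clear and the other objects in view have not moved.

```bash
python3 -c "
from rig import robot
print(robot.hand_in())"
```

```text
the job is handed in; nothing more can be done
None
```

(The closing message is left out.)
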